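Press the canted mould plate home with the tamper

ROBOT

A 6-joint arm with a two-finger parallel gripper is mounted at the origin on a cart in front of the work surface, level with it; the furniture and walls round the work are solid. World frame = base frame: x ahead of the robot, y to its left, z up, the work surface at z = 0. Lengths are in m, angles in rad, forces in N, time in s.
With the tool pointing down it reaches from about 0.375 to 0.9 m from the base axis. Payload 3.1 kg.
Tool frame: the origin (TCP) lies midway between the tips of the shut fingers; the grasp point (between the pads) lies 19 mm behind it (manip.tcp_to_grasp is the distance from the TCP to the grasp point, in m); z points along the fingers, y is the line along which they close (so a half turn about z gives the same grasp; the last joint's range is limited). The gripper opens to 85 mm and grips with 20 to 120 N. Pads are 22 mm wide; open, the fingers measure 114 mm over their backs; the gripper's body (76 mm by 85 mm) begins 54 mm behind the grasp point. The pads swing forward as they close: fully open they stand 13 mm farther back than shut.
Start: joints at [1.044, 0.527, 1.433, -0, 1.181, -0.178], TCP at [0.214, 0.587, 0.231] pointing down, gripper open.
Joint ranges: [-3.08, 3.08], [-0.75, 2.2], [0.22, 2.44], [-1.43, 4.57], [0, 2.65], [-2.85, 2.85]. Speed limits (rad/s): [2.79, 2.79, 3.14, 3.14, 3.14, 3.14].

INTERFACE

Orientations are given as a unit quaternion [x, y, z, w].
In Python, from station import manip gives the robot as it stands. The module is installed in compiled form; this text tells all that it offers.
- The arm moves only by the shell command python3 -m crank 'ROWS' [OPENING] [FORCE]. ROWS is JSON, a list of rows, each a list of 2 entries, a list of its own where there are three numbers: the shift along the tool's x, y, z in cm, then the turn about the tool's z in degrees. In form: [[[x, y, z], spin], ...]. A call has 1 to 10 rows; each row is the pose to reach, as a shift and turn from the pose commanded when the call began, along the tool's axes at that moment; what a row does not reach only later rows make up. A row lasts 1/10 s, in which the tool goes at most 50 mm and 8.59 degrees, less where a joint would pass 70% of its speed; a pose out of reach is approached as far as the arm can. A call with a gripper value outside its range is refused whole. OPENING is the finger opening in cm, from 0 to 8.54, set as the call begins (- or left out, the last holds). The fingers move at their own pace and stop on an object; FORCE is the grip in N (left out, the last holds). Time passes only in rows, so rows that repeat a pose let the fingers close. It gives the time, the measured TCP pose, the force and the opening at its end, in the units of the state.
- manip.sense(): the state, without advancing time (a new reading comes with each control period).
- manip.snapshot(name): name is "scene" or "top" or "wrist"; returns the picture (400x640x3 uint8, red, green, blue); there is no depth.
- manip.camera_params(name): a dict with "fx", "fy", "cx", "cy" (pixels), "pose" (4x4, takes a point from camera to world coordinates). Camera axes: x right, y up, looking along -z (the intrinsics and any distortion apply to the point x, -y, -z); pixel columns grow to the right and rows downward; lengths in m; the calibration is good to about 2 mm. A picture is of the moment at which its call begins: read the wrist's pose just before it. camera_params takes no time and is no camera call; for the wrist camera it gives the pose at the moment of the call.
- manip.sign_off(): hands the job in, once; it reports no verdict.
The state is a dict: "t": time; "q": joint angles; "qd": joint speeds; "tau": joint torques, N m; "tcp_pos": TCP position; "tool_rot": TCP orientation; "force": force on the tool from outside, world axes, zero at the start; "ft_torque": the same for the moment, N m; "finger_gap": opening from 0.0 (shut) to 1.0 (fully open).
Only numpy, scipy, OpenCV 4.12 (cv2) and the standard library are available. Lean on these libraries where they do the work, as an engineer would, in place of code of your own. Each camera call takes 0.05 s, during which the arm holds its last target. There are 200 camera calls.

TASK

The orange spring plate inside the round forming mould sits askew. Take the tamper from its black stand and press it flat and squarely down on the plate until the plate bottoms out level on its hidden stop, bearing on it for two seconds with about 20 newtons (under 12 is not enough, over 30 harms it); then lift the tamper out and stand it back upright in its stand. Press with the tamper only, keep it upright throughout, and leave the shaker, bowl and ring where they are.

Things in the scene. Friction and masses are not known exactly. Their poses are not given: they have to be found in the camera images.
- tamper: Hand tamper, 116 mm high: flat round steel foot 54 mm across and 12 mm thick, thin neck, and a square dark wooden handle 26 x 26 mm with flat sides parallel to its x and y axes, from 50 to 116 mm above the underside. 0.25 to 0.45 kg. Origin: centre of the foot's underside, z up along the handle. It starts standing upright in the stand; grip the handle across two flat sides, about 85 mm above the underside.
- stand: Fixed round black cup, 76 mm across and 14 mm high, with a recess 62 mm across whose floor is 6 mm above its origin (centre of its underside, on the worktop).
- mould_rim (a point): Centre of the mouth of the fixed round aluminium mould, level with its rim, 64 mm above the worktop. The mould is 82 mm across outside (base flange 112 mm across, 7 mm thick) and its bore is 68 mm across, so the tamper's foot has 7 mm to spare all round. z points up.
- press_plate: Round orange plate, 65 mm across and 6 mm thick, in the mould. Origin: centre of its top face, z square to that face; at rest 14 mm below the rim. It rocks about its centre with slight friction (it stays as it is left) and starts canted by 3 to 8 degrees; a flat, upright foot pressed on it levels it. When released it springs back up and stays level.
- plate_top (a point): Centre of the orange plate's top face. The plate's spring pushes up: about 3 N at first, rising by 0.2 N per mm, never more than 8 N. After 8 to 20 mm (set differently each time, not visible, not measured) the plate meets a firm rubber-tipped stop, where the force rises steeply, by several newtons per 0.5 mm: it has bottomed out when the force is well above 8 N.
- salt_shaker: Bystander: steel shaker, 69 mm across and 96 mm high, standing. Origin: centre of its underside.
- mise_bowl: Bystander: small steel bowl, 115 mm across, 38 mm high. Origin: centre of its underside.
- ring_cutter: Bystander: steel forming ring, 64 mm across, 36 mm high. Origin: centre of its underside.
Not all that is in view belongs to the job. What is meant by the stand is not purple, and is the smaller of those in its own colour.

How it is judged:
On the way, in this order (a step that is already met when the one before it is completed fails the run):
1. the tamper is lifted clear of its stand (z of tamper in the frame of stand above 0.04 m), for 0.1 s.
2. the tamper, upright in the mould, bears on the plate with more than 12 N (so it is bottomed out), the plate level within 2.3 degrees, for 1.2 s (contact force between tamper and press_plate above 12 N and angle between press_plate's own z axis and vertical below 0.04 rad and angle between tamper's own z axis and vertical below 0.06 rad and horizontal distance between tamper and mould_rim below 0.009 m), for 1.2 s.
At the end, for the whole second after the job is handed in: The tamper stands upright (within 3.4 degrees) and still in the recess of its stand: foot centre within 8 mm of the stand's centre and its underside less than 9 mm above the worktop; the plate is left level within 2.3 degrees (horizontal distance between tamper and stand below 0.008 m and z of tamper in the frame of stand below 0.009 m and angle between tamper's own z axis and vertical below 0.06 rad and linear speed of tamper below 0.02 m/s and angle between press_plate's own z axis and vertical below 0.04 rad); the robot touches nothing.
It fails at once if the tamper presses on the plate or the mould with more than 30 N (contact force between tamper and mould above 30 N).
It fails at once if the gripper or arm touches the plate (contact force between any of the fingers, the arm and press_plate above 0.5 N).
It fails at once if the tamper leans more than 25 degrees (angle between tamper's own z axis and vertical above 0.44 rad).
It fails at once if the shaker, the bowl or the ring is shifted by more than 15 mm (distance of any of salt_shaker, mise_bowl, ring_cutter from where it was at the start of the episode above 0.015 m).
It also fails if it takes over 64 s, if anything falls off the work surface, if the arm or the gripper's body presses on something with over 40 N, if the wrist force passes 120 N, or if a joint passes its speed limit or range.

## Working session

There is one attempt and no reset: what is moved stays moved. The work goes in short steps, Python scripts to look and compute and a shell command to move; the robot and the scene stay as the last step left them, time stands still between calls to the robot, and variables do not carry over. Pictures are saved under pics/ and viewed, on a budget of 10 in all, crops included, one or two more only if the job needs it, and the job is handed in when it is done.

```bash
mkdir -p pics; python3 - <<'E'
from station import manip
import cv2,numpy as np
a=manip.snapshot("scene");b=manip.snapshot("top")
cv2.imwrite("pics/s1.png",a[:,:,::-1]);cv2.imwrite("pics/t1.png",b[:,:,::-1])
for n in("scene","top","wrist"):
    p=manip.camera_params(n);print(n,{k:(np.round(v,4).tolist()) for k,v in p.items()})
s=manip.sense();print({k:np.round(v,4).tolist() for k,v in s.items()},manip.tcp_to_grasp)
E
```

```text
scene {'fx': 445.6576, 'fy': 445.6576, 'cx': 320.2243, 'cy': 197.3481, 'pose': [[0.6009, 0.6099, -0.5167, -0.1825], [-0.7992, 0.4444, -0.4047, -0.4316], [-0.0172, 0.6561, 0.7545, 1.1252], [0.0, 0.0, 0.0, 1.0]]}
top {'fx': 368.1116, 'fy': 368.1116, 'cx': 321.2119, 'cy': 201.2752, 'pose': [[-0.0283, 0.9934, -0.1109, 0.4108], [-0.9996, -0.0282, 0.0029, 0.1182], [-0.0003, 0.111, 0.9938, 1.3813], [0.0, 0.0, 0.0, 1.0]]}
wrist {'fx': 346.3951, 'fy': 346.3951, 'cx': 314.729, 'cy': 202.049, 'pose': [[0.3414, -0.9037, -0.2584, 0.1467], [0.9399, 0.3276, 0.0959, 0.6107], [-0.002, -0.2756, 0.9613, 0.3724], [0.0, 0.0, 0.0, 1.0]]}
{'t': 0.1, 'q': [1.0435, 0.5284, 1.4338, 0.0, 1.1814, -0.1785], 'qd': [-0.0014, -0.0032, -0.0011, -0.0008, -0.0004, 0.0004], 'tau': [0.0004, -44.3303, -17.8586, -0.0002, 0.0039, 0.0], 'tcp_pos': [0.2132, 0.5868, 0.2304], 'tool_rot': [0.1735, 0.9848, -0.0009, -0.0003], 'force': [0.1032, 0.2014, -0.401], 'ft_torque': [-0.0032, -0.0135, -0.0295], 'finger_gap': 1.0033} 0.0187
```

View pics/s1.png

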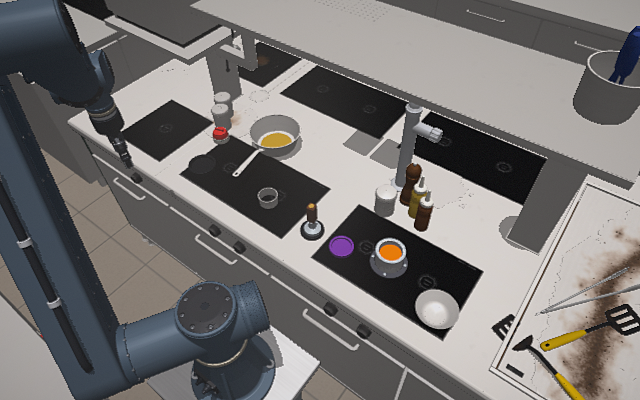

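View pics/t1.png

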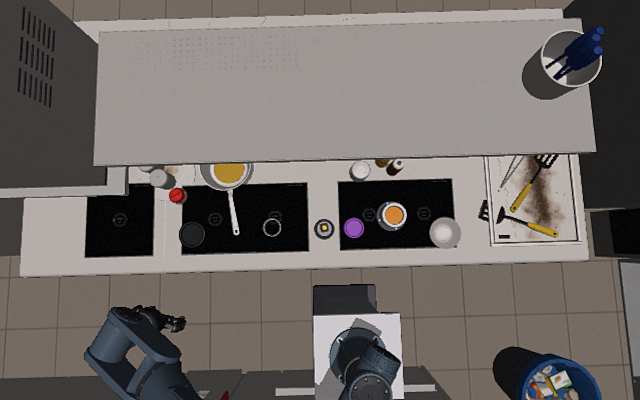

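The scene view shows the tamper in a black cup at (312,228), the mould at (390,252) and the bowl at (437,309). The shaker is at (385,200) and the ring at (268,197).

Candidates for the stand, by top-view pixel:
- Black cup holding the tamper at (324,229).
- Larger black disc at (192,235).
- Purple cup at (354,228).

I choose the smaller black one at (324,229), and check it in a close crop.

```bash
cat > h.py <<'E'
from station import manip
import cv2,numpy as np
def ray(p,u,v):
    P=np.array(p["pose"]);d=P[:3,:3]@np.array([(u-p["cx"])/p["fx"],-(v-p["cy"])/p["fy"],-1.]);return P[:3,3],d
def at(p,u,v,z):
    o,d=ray(p,u,v);return o+d*(z-o[2])/d[2]
def proj(p,X):
    P=np.array(p["pose"]);c=P[:3,:3].T@(np.array(X)-P[:3,3]);return p["cx"]-p["fx"]*c[0]/c[2],p["cy"]+p["fy"]*c[1]/c[2]
def plan(target,yaw=None):
    """tool-frame shift (cm) of the TCP to world target"""
    from scipy.spatial.transform import Rotation as R
    s=manip.sense();r=R.from_quat(s["tool_rot"]);return np.round(r.inv().apply(np.array(target)-s["tcp_pos"])*100,2)
E
python3 - <<'E'
from h import *
T=manip.camera_params("top");S=manip.camera_params("scene")
print("tamper top",at(T,324,228,.116),at(S,312,206,.116))
print("stand",at(T,324,229,.014),at(S,312,229,.014))
print("big black",at(T,192,235,.01),"purple",at(T,354,228,.01))
print("rim",at(T,393,215,.064),at(S,390,249,.064))
print("bowl",at(T,445,233,.038),"shaker",at(T,360,171,.096),"ring",at(T,272,228,.036))
t=cv2.imread("pics/t1.png")[195:255,295:475];s=cv2.imread("pics/s1.png")[190:290,290:430]
t=cv2.resize(t,(720,240),interpolation=2);s=cv2.resize(s,(504,360),interpolation=2)
o=np.zeros((600,720,3),np.uint8);o[:240]=t;o[240:,:504]=s;cv2.imwrite("pics/c1.png",o)
E
```

```text
tamper top [0.45951458 0.10756527 0.116     ] [0.46722063 0.1090511  0.116     ]
stand [0.45974655 0.10681597 0.014     ] [0.4589612  0.10669619 0.014     ]
big black [0.45155273 0.5970674  0.01      ] purple [ 0.46043984 -0.00482878  0.01      ]
rim [ 0.50101995 -0.14154772  0.064     ] [ 0.50530299 -0.14109372  0.064     ]
bowl [ 0.43191788 -0.33241971  0.038     ] shaker [ 0.65832158 -0.02608369  0.096     ] ring [0.46796835 0.29651164 0.036     ]
```

View pics/c1.png

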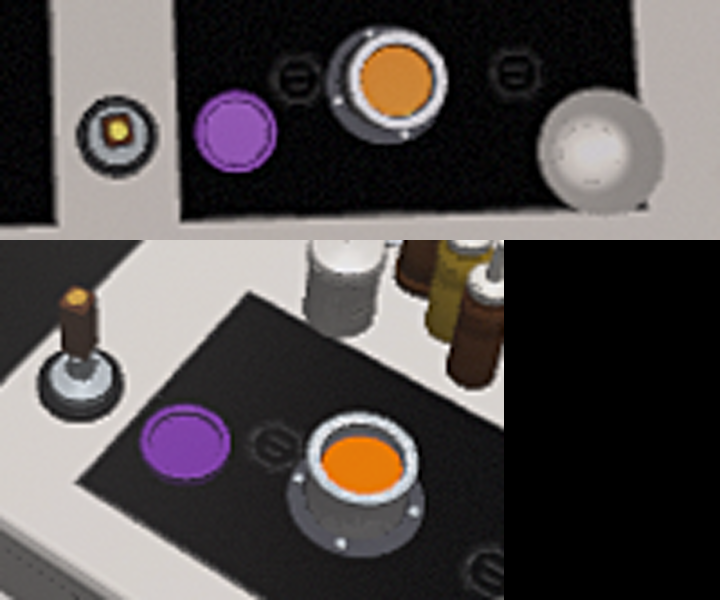

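The crop confirms the choice. The tamper stands in the small black cup, the purple cup and the large black disc are decoys, and the mould with the orange plate is to the right. Now moving over the tamper.

```bash
python3 -m crank '[[[-39.6,-36.7,-3],0],[[-39.6,-36.7,-3],0],[[-39.6,-36.7,-3],0],[[-39.6,-36.7,-3],0],[[-39.6,-36.7,-3],0],[[-39.6,-36.7,-3],0],[[-39.6,-36.7,-3],0],[[-39.6,-36.7,-3],0],[[-39.6,-36.7,-3],0],[[-39.6,-36.7,-3],0]]' 8.5 60
python3 - <<'E'
from h import *
print(manip.sense()["tcp_pos"],manip.sense()["tool_rot"],plan([.46,.107,.26]))
E
```

```text
t: 1.1
tcp_pos: [0.442, 0.1414, 0.2591]
tool_rot: [0.174, 0.985, 0.0, -0.0]
force: [1.7, 1.0, -1.0]
finger_gap: 0.994
[0.44201831 0.14138177 0.25905489] [ 1.73561791e-01  9.84822970e-01  4.14577823e-05 -1.46234072e-04] [-2.87 -2.62 -0.1 ]
```

```bash
python3 -m crank '[[[-2.9,-2.6,0],0],[[-2.9,-2.6,0],0],[[-2.9,-2.6,0],0]]'
python3 - <<'E'
from h import *
s=manip.sense();print(s["tcp_pos"],s["tool_rot"],s["qd"])
p=manip.camera_params("wrist");w=manip.snapshot("wrist");cv2.imwrite("pics/w1.png",w[:,:,::-1])
np.save("w1.npy",p,allow_pickle=True);print(proj(p,[.46,.107,.116]),np.round(p["pose"],3).tolist())
E
```

```text
t: 1.4
tcp_pos: [0.4599, 0.1083, 0.2586]
tool_rot: [0.175, 0.985, 0.0, -0.001]
force: [0.6, 0.7, -0.1]
finger_gap: 0.994
[0.45985373 0.1083049  0.25863649] [ 1.74808415e-01  9.84602155e-01  1.09907840e-04 -7.76144158e-04] [ 0.0471762  -0.00914504  0.01910052  0.00465246  0.0032613   0.00045985]
(np.float64(314.037727261598), np.float64(190.5765734174803)) [[0.344, -0.903, -0.258, 0.393], [0.939, 0.331, 0.094, 0.132], [-0.0, -0.274, 0.962, 0.401], [0.0, 0.0, 0.0, 1.0]]
```

View pics/w1.png

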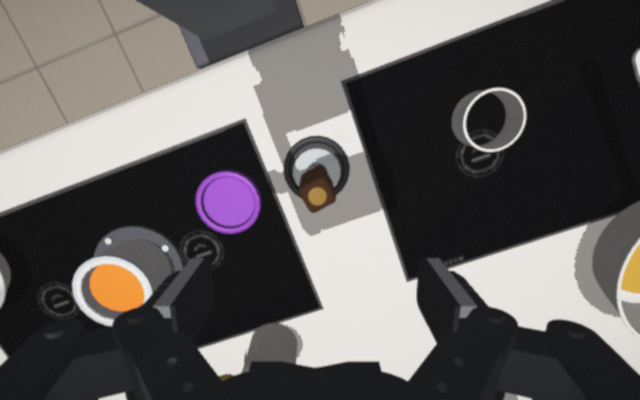

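The wrist view shows the handle top at about (318,194), the stand ring at (316,168), the mould at (113,287) and the ring at (494,119). I zoom in for the handle's yaw.

```bash
python3 - <<'E'
import cv2,numpy as np
w=cv2.imread("pics/w1.png")[130:220,275:365]
cv2.imwrite("pics/c2.png",cv2.resize(w,(540,540),interpolation=cv2.INTER_CUBIC))
E
```

```text
(no output)
```

View pics/c2.png

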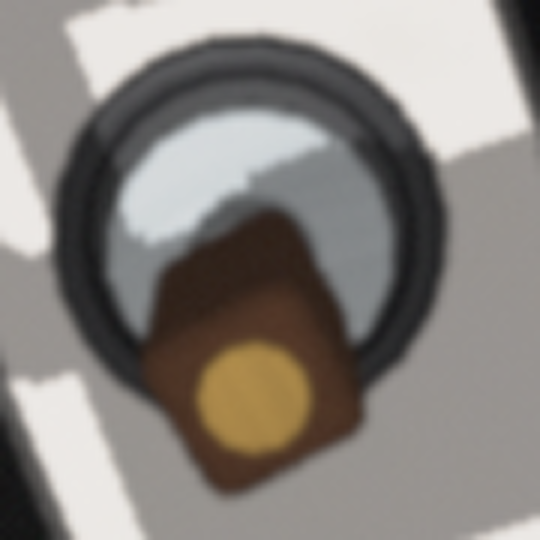

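The crop shows the handle's top disc at crop (254,398), with face corners at about (145,365), (225,493) and (362,425). The stand ring's centre is at (250,230).

```bash
python3 - <<'E'
from h import *
p=np.load("w1.npy",allow_pickle=True).item()
f=lambda u,v,z:at(p,275+u/6,130+v/6,z)
L,B,Rr=[f(*c,.116) for c in((145,365),(225,493),(362,425))]
g=lambda a,b:(np.degrees(np.arctan2(*(b-a)[[1,0]])),np.linalg.norm(b-a))
print(g(L,B),g(B,Rr)); c=f(254,398,.116);print("top",c,"stand",f(250,230,.014))
print("rim",at(p,113,288,.064))
s=manip.sense();print(s["tcp_pos"],plan(c))
E
```

```text
(np.float64(10.610396946592772), np.float64(0.022039633504697054)) (np.float64(97.36691756051), np.float64(0.02199673836135669))
top [0.46570077 0.10789547 0.116     ] stand [0.46057455 0.10972733 0.014     ]
rim [ 0.49948003 -0.1405742   0.064     ]
[0.45919651 0.1091771  0.25861227] [-0.68  0.1  14.26]
```

```bash
python3 -m crank '[[[-0.5,0.1,2],-8],[[-0.5,0.1,4],-16],[[-0.5,0.1,6],-24],[[-0.5,0.1,7],-29],[[-0.5,0.1,7],-29]]'
python3 - <<'E'
from h import *
s=manip.sense();print(s["tcp_pos"],s["tool_rot"])
p=manip.camera_params("wrist");w=manip.snapshot("wrist");np.save("w2.npy",p,allow_pickle=True)
cv2.imwrite("pics/w2.png",w[:,:,::-1]);u,v=proj(p,[.465,.108,.116]);print(u,v)
u,v=max(int(u),80),max(int(v),80);print(u,v)
cv2.imwrite("pics/c3.png",cv2.resize(w[v-80:v+80,u-80:u+80,::-1],(560,560),interpolation=cv2.INTER_CUBIC))
E
```

```text
t: 1.95
tcp_pos: [0.4627, 0.1098, 0.1876]
tool_rot: [-0.08, 0.997, 0.0, -0.002]
force: [-0.8, -0.3, 0.6]
finger_gap: 0.997
[0.46274188 0.10981    0.18759713] [-7.98541498e-02  9.96803638e-01  3.22770746e-04 -2.39102394e-03]
311.5317076132859 219.70246279362138
311 219
```

View pics/c3.png

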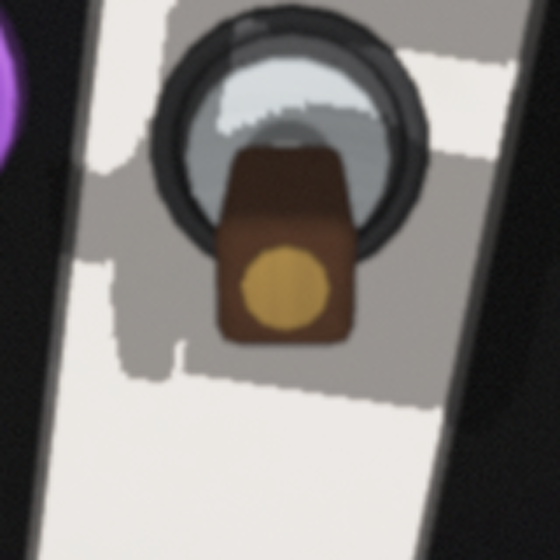

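The handle is now square to the tool. Its top is at about (312.7,221.6) and the stand centre at (314.1,179.6).

```bash
python3 - <<'E'
from h import *
p=np.load("w2.npy",allow_pickle=True).item()
c=at(p,312.7,221.6,.122);print("top",c,"stand",at(p,314.1,179.6,.014))
print(plan([c[0],c[1],.0725]),manip.sense()["tcp_pos"])
E
```

```text
top [0.46412492 0.10865715 0.122     ] stand [0.45992428 0.10881656 0.014     ]
[-0.06 -0.11 11.6 ] [0.4636758  0.10962845 0.18849298]
```

```bash
python3 -m crank '[[[-0.1,-0.1,3.5],0],[[-0.1,-0.1,7],0],[[-0.1,-0.1,9.5],0],[[-0.1,-0.1,11],0],[[-0.1,-0.1,11.6],0],[[-0.1,-0.1,11.6],0]]' && python3 -m crank '[[[0,0,0],0],[[0,0,0],0],[[0,0,0],0],[[0,0,0],0],[[0,0,0],0],[[0,0,0],0],[[0,0,0],0],[[0,0,0],0]]' 0 70
```

```text
t: 2.6
tcp_pos: [0.4662, 0.1079, 0.0731]
tool_rot: [-0.079, 0.997, 0.0, -0.0]
force: [0.9, 0.7, -0.5]
finger_gap: 0.996
t: 3.4
tcp_pos: [0.4666, 0.1076, 0.0737]
tool_rot: [-0.079, 0.997, 0.0, 0.001]
force: [-1.4, 2.8, 6.7]
finger_gap: 0.291
```

```bash
python3 -m crank '[[[0,0,0],0],[[0,0,-1],0],[[0,0,-3],0],[[0,0,-6],0],[[0,0,-9],0],[[0,0,-12],0],[[0,0,-12],0],[[0,0,-12],0]]'
python3 - <<'E'
from h import *
s=manip.sense();print(s["tcp_pos"],s["tool_rot"],s["force"],plan([.466+.040,-.141,s["tcp_pos"][2]]))
E
```

```text
t: 4.2
tcp_pos: [0.4658, 0.1072, 0.1932]
tool_rot: [-0.079, 0.997, -0.0, 0.0]
force: [-1.3, -0.2, -2.8]
finger_gap: 0.3
[0.46583654 0.1072403  0.19322926] [-7.85698856e-02  9.96908594e-01 -9.81249969e-05  1.39635674e-04] [-1.3269785  -0.22021281 -2.76335321] [-8.000e-02 -2.515e+01  1.000e-02]
```

```bash
python3 -m crank '[[[-0.9,-3,0],0],[[-0.9,-7,0],0],[[-0.9,-11,0],0],[[-0.9,-14,0],0],[[-0.9,-16,0],0],[[-0.9,-16,0],0],[[-0.9,-16,0],0],[[-0.9,-16,0],0]]'
python3 - <<'E'
from h import *
s=manip.sense();print(s["tcp_pos"],s["tool_rot"],s["force"])
p=manip.camera_params("wrist");w=manip.snapshot("wrist");np.save("w3.npy",p,allow_pickle=True)
cv2.imwrite("pics/w3.png",w[:,:,::-1]);print(proj(p,[.501,-.141,.064]))
E
```

```text
t: 5.0
tcp_pos: [0.4989, -0.0481, 0.1919]
tool_rot: [-0.079, 0.997, 0.001, -0.002]
force: [-0.4, 0.3, -3.1]
finger_gap: 0.298
[ 0.49886325 -0.04806648  0.19191454] [-7.88909196e-02  9.96881613e-01  8.57627157e-04 -1.59293058e-03] [-0.42530134  0.27466451 -3.12753826]
(np.float64(198.80966323991757), np.float64(179.51589372274964))
```

View pics/w3.png

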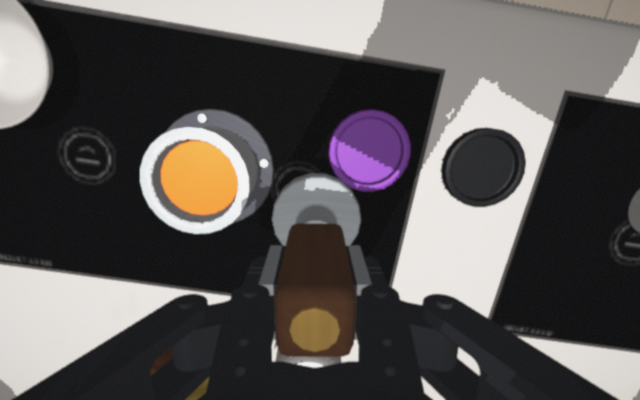

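The rim ellipse centre is at about (194,180). The foot hangs upright, spanning columns 272–361 with its top edge at row 173. The empty stand is at (483,167).

```bash
python3 - <<'E'
from h import *
from scipy.optimize import least_squares
p=np.load("w3.npy",allow_pickle=True).item();im=cv2.imread("pics/w3.png")
th=np.linspace(0,2*np.pi,180)
def circ(c,r,z):return np.array([proj(p,[c[0]+r*np.cos(t),c[1]+r*np.sin(t),z]) for t in th])
hsv=cv2.cvtColor(im,cv2.COLOR_BGR2HSV)
m=((hsv[...,2]>190)&(hsv[...,1]<60)).astype(np.uint8);m[:, :130]=0;m[:,256:]=0;m[:120]=0;m[242:]=0
n,l,st,_=cv2.connectedComponentsWithStats(m);k=1+st[1:,4].argmax();print(st[k])
c,_=cv2.findContours((l==k).astype(np.uint8),0,1);c=max(c,key=len)[:,0].astype(float);c=cv2.convexHull(c.astype(np.float32))[:,0]
def res(x):
    q=circ(x,x[2],.064);return [np.min(np.hypot(*(q-d).T)) * np.sign(1) for d in c]
def res(x):
    w=np.array([at(p,u,v,.064) for u,v in c]);return np.hypot(w[:,0]-x[0],w[:,1]-x[1])-x[2]
r=least_squares(res,[.5,-.14,.041]);print("rim",r.x,np.std(r.fun)*1e3,"mm")
zs=manip.sense()["tcp_pos"][2]-.0677
def f(x):
    q=np.vstack([circ(x,.027,zs),circ(x,.027,zs+.012)]);return [q[:,0].min()-272,q[:,0].max()-361,q[:,1].min()-173]
g=least_squares(f,[.499,-.05]);print("foot",g.x,g.fun,zs)
print("stand",at(p,483,167,.014),"stand-floor", "tcp",manip.sense()["tcp_pos"])
E
```

```text
[ 140  127  109  107 3362]
rim [ 0.50367358 -0.14427114  0.04315985] 0.130698195608458 mm
foot [ 0.49616101 -0.04748131] [-0.35847527  0.35886687  0.02629498] 0.12453845093758377
stand [0.46057054 0.10528841 0.014     ] stand-floor tcp [ 0.4991779  -0.04801029  0.19223845]
```

```bash
python3 -m crank '[[[0.9,-2,0],0],[[0.9,-5,0],0],[[0.9,-8,0],0],[[0.9,-9.5,0],0],[[0.9,-9.5,1.5],0],[[0.9,-9.5,3.5],0],[[0.9,-9.5,4.7],0],[[0.9,-9.5,4.7],0],[[0.9,-9.5,4.7],0],[[0.9,-9.5,4.7],0]]'
python3 - <<'E'
from h import *
s=manip.sense();print(s["tcp_pos"],s["tool_rot"],s["force"])
p=manip.camera_params("wrist");w=manip.snapshot("wrist");np.save("w4.npy",p,allow_pickle=True)
S=manip.snapshot("scene")[:,:,::-1];T=manip.snapshot("top")[:,:,::-1]
w=w[:,:,::-1];cv2.imwrite("pics/w4.png",w);cv2.imwrite("pics/s4.png",S);cv2.imwrite("pics/t4.png",T)
o=np.zeros((600,800,3),np.uint8)
o[:300,:400]=cv2.resize(w[130:280,210:410],(400,300),interpolation=2)
o[:400,400:]=cv2.resize(S[200:300,340:440],(400,400),interpolation=2)
o[300:600,:400]=cv2.resize(T[180:255,345:445],(400,300),interpolation=2)
cv2.imwrite("pics/c4.png",o)
E
```

```text
t: 6.05
tcp_pos: [0.5069, -0.1444, 0.1468]
tool_rot: [-0.079, 0.997, -0.0, 0.001]
force: [-0.3, -0.0, -2.7]
finger_gap: 0.296
[ 0.50685184 -0.14441666  0.14678599] [-7.88797607e-02  9.96883831e-01 -3.97826296e-04  6.72307916e-04] [-0.25630031 -0.03148412 -2.65787755]
```

View pics/c4.png

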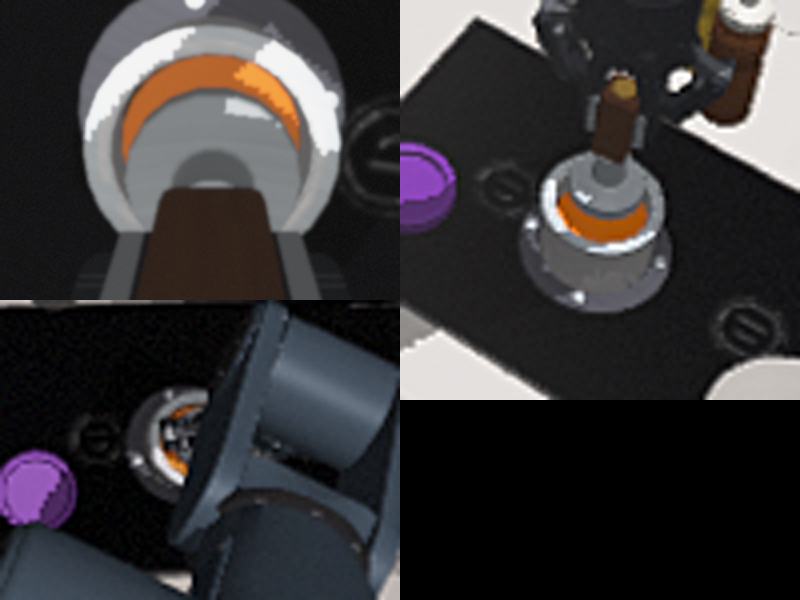

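The crops show the foot centred laterally over the bore in the wrist view: foot centre column at crop 211, rim at 212. I compute the fore-aft offset from the edges.

```bash
python3 - <<'E'
from h import *
from scipy.optimize import least_squares
p=np.load("w4.npy",allow_pickle=True).item()
S=manip.camera_params("scene")
th=np.linspace(0,2*np.pi,360)
def circ(c,r,z,p=p):return np.array([proj(p,[c[0]+r*np.cos(t),c[1]+r*np.sin(t),z]) for t in th])
def fit(r,zs,L,R,T,p=p,x0=(.503,-.143)):
    def f(x):
        q=np.vstack([circ(x,r,z,p) for z in zs]);return [q[:,0].min()-L,q[:,0].max()-R,q[:,1].min()-T]
    g=least_squares(f,x0);return g.x.round(4),g.fun.round(2)
z=manip.sense()["tcp_pos"][2]-.0677;print("z",z)
X=lambda u:210+u/2;Y=lambda v:130+v/2
print("rim outer",fit(.041,[.064],X(82),X(342),Y(25)))
print("bore",fit(.034,[.064],X(120),X(302),Y(53)))
print("foot",fit(.027,[z,z+.012],X(124),X(301),Y(90)))
# scene: crop x4, offset (340,200)
X=lambda u:340+(u-400)/4;Y=lambda v:200+v/4
print("scene rim",fit(.041,[.064],X(540),X(665),Y(150),S))
print("scene foot",fit(.027,[z,z+.012],X(566),X(644),Y(160),S))
E
```

```text
z 0.07911052629842029
rim outer (array([ 0.5014, -0.1447]), array([ 4.26, -4.26, -0.39]))
bore (array([ 0.5039, -0.1446]), array([-4.7 ,  4.7 ,  0.36]))
foot (array([ 0.5058, -0.1439]), array([-0.47,  0.47,  0.03]))
scene rim (array([ 0.5056, -0.1429]), array([ 1.17, -1.16,  0.06]))
scene foot (array([ 0.4932, -0.1498]), array([-0.19,  0.18, -0.01]))
```

```bash
python3 - <<'E'
from h import *
S=manip.camera_params("scene");th=np.linspace(0,2*np.pi,360)
def ext(c,r,zs,p=S):
    q=np.array([proj(p,[c[0]+r*np.cos(t),c[1]+r*np.sin(t),z]) for t in th for z in zs])
    return np.round([400+4*(q[:,0].min()-340),400+4*(q[:,0].max()-340),4*(q[:,1].min()-200),4*(q[:,1].max()-200)])
z=.0791
for c in[(.504,-.144),(.501,-.144),(.504,-.141)]:
    print(c,"rim",ext(c,.041,[.064]),"rim43",ext(c,.043,[.064]),"foot",ext(c,.027,[z,z+.012]))
E
```

```text
(0.504, -0.144) rim [545. 661. 152. 248.] rim43 [542. 663. 150. 251.] foot [566. 645. 146. 219.]
(0.501, -0.144) rim [543. 658. 155. 251.] rim43 [540. 661. 153. 253.] foot [564. 643. 149. 222.]
(0.504, -0.141) rim [541. 657. 150. 246.] rim43 [538. 660. 148. 248.] foot [563. 642. 144. 217.]
```

Both views agree: foot and rim are both at about (0.504,-0.144), so I descend.

```bash
python3 -m crank '[[[0,0,0.8],0],[[0,0,1.6],0],[[0,0,2.2],0],[[0,0,2.2],0],[[0,0,2.2],0]]' - 100 && python3 -m crank '[[[0,0,0.2],0],[[0,0,0.4],0],[[0,0,0.6],0],[[0,0,0.8],0],[[0,0,1.0],0],[[0,0,1.0],0]]'
```

```text
t: 6.7
tcp_pos: [0.506, -0.1444, 0.1236]
tool_rot: [-0.079, 0.997, 0.0, -0.0]
force: [0.9, -0.0, -3.6]
finger_gap: 0.292
t: 7.3
tcp_pos: [0.5065, -0.1447, 0.1142]
tool_rot: [-0.079, 0.997, -0.0, 0.0]
force: [-0.3, -1.1, 1.4]
finger_gap: 0.294
```

```bash
for i in 1; do python3 -m crank '[[[0,0,0.1],0],[[0,0,0.2],0],[[0,0,0.3],0],[[0,0,0.3],0]]'; done; python3 -m crank '[[[0,0,0.1],0],[[0,0,0.15],0],[[0,0,0.15],0]]'
```

```text
t: 7.7
tcp_pos: [0.5065, -0.1447, 0.1111]
tool_rot: [-0.079, 0.997, -0.0, 0.0]
force: [0.0, -0.8, 1.0]
finger_gap: 0.287
t: 8.0
tcp_pos: [0.5065, -0.1447, 0.1096]
tool_rot: [-0.079, 0.997, -0.0, 0.0]
force: [0.2, -1.3, 1.9]
finger_gap: 0.295
```

```bash
python3 -m crank '[[[0,0,0.05],0],[[0,0,0.1],0],[[0,0,0.1],0]]'
```

```text
t: 8.3
tcp_pos: [0.5065, -0.1447, 0.1086]
tool_rot: [-0.079, 0.997, -0.0, 0.0]
force: [0.0, -2.1, 1.4]
finger_gap: 0.296
```

```bash
cat > ok.py <<'E'
from station import manip
import sys
sys.exit(manip.sense()["force"][2]>4.5)
E
python3 -m crank '[[[0,0,0.05],0],[[0,0,0.1],0],[[0,0,0.1],0]]' && python3 ok.py && python3 -m crank '[[[0,0,0.05],0],[[0,0,0.1],0],[[0,0,0.1],0]]' && python3 ok.py && python3 -m crank '[[[0,0,0.05],0],[[0,0,0.1],0],[[0,0,0.1],0]]' && python3 ok.py && python3 -m crank '[[[0,0,0.05],0],[[0,0,0.1],0],[[0,0,0.1],0]]' && python3 ok.py && python3 -m crank '[[[0,0,0.05],0],[[0,0,0.1],0],[[0,0,0.1],0]]' && python3 ok.py && python3 -m crank '[[[0,0,0.05],0],[[0,0,0.1],0],[[0,0,0.1],0]]'
```

```text
t: 8.6
tcp_pos: [0.5065, -0.1447, 0.1076]
tool_rot: [-0.079, 0.997, -0.0, 0.0]
force: [1.5, -1.1, 2.5]
finger_gap: 0.294False
```

```bash
sed -i 's/sys.exit(\(.*\))$/sys.exit(int(\1))/' ok.py
python3 -m crank '[[[0,0,0.05],0],[[0,0,0.1],0],[[0,0,0.1],0]]' && python3 ok.py && python3 -m crank '[[[0,0,0.05],0],[[0,0,0.1],0],[[0,0,0.1],0]]' && python3 ok.py && python3 -m crank '[[[0,0,0.05],0],[[0,0,0.1],0],[[0,0,0.1],0]]' && python3 ok.py && python3 -m crank '[[[0,0,0.05],0],[[0,0,0.1],0],[[0,0,0.1],0]]' && python3 ok.py && python3 -m crank '[[[0,0,0.05],0],[[0,0,0.1],0],[[0,0,0.1],0]]' && python3 ok.py && python3 -m crank '[[[0,0,0.05],0],[[0,0,0.1],0],[[0,0,0.1],0]]'
```

```text
t: 8.9
tcp_pos: [0.5064, -0.1447, 0.1066]
tool_rot: [-0.079, 0.997, -0.0, 0.0]
force: [-0.1, -1.7, 1.4]
finger_gap: 0.292
t: 9.2
tcp_pos: [0.5064, -0.1447, 0.1056]
tool_rot: [-0.079, 0.997, -0.0, 0.0]
force: [0.8, -2.4, 1.9]
finger_gap: 0.293
t: 9.5
tcp_pos: [0.5064, -0.1446, 0.1046]
tool_rot: [-0.079, 0.997, -0.0, 0.0]
force: [0.7, -2.1, 3.4]
finger_gap: 0.286
t: 9.8
tcp_pos: [0.5064, -0.1446, 0.1036]
tool_rot: [-0.079, 0.997, -0.0, 0.0]
force: [1.0, -2.8, 2.5]
finger_gap: 0.297
t: 10.1
tcp_pos: [0.5064, -0.1446, 0.1026]
tool_rot: [-0.079, 0.997, -0.0, 0.0]
force: [1.5, -2.1, 2.6]
finger_gap: 0.296
t: 10.4
tcp_pos: [0.5064, -0.1446, 0.1021]
tool_rot: [-0.079, 0.997, -0.0, 0.0]
force: [0.8, -2.6, 7.3]
finger_gap: 0.288
```

```bash
python3 -m crank '[[[0,0,0.02],0],[[0,0,0.04],0],[[0,0,0.04],0]]'
```

```text
t: 10.7
tcp_pos: [0.5065, -0.1446, 0.1019]
tool_rot: [-0.079, 0.997, -0.0, 0.0]
force: [-0.2, -2.6, 8.3]
finger_gap: 0.287
```

```bash
python3 -m crank '[[[0,0,0.03],0],[[0,0,0.06],0],[[0,0,0.06],0]]'
```

```text
t: 11.0
tcp_pos: [0.5065, -0.1446, 0.1016]
tool_rot: [-0.079, 0.997, -0.0, 0.0]
force: [0.3, -2.0, 11.3]
finger_gap: 0.288
```

```bash
python3 -m crank '[[[0,0,0.02],0],[[0,0,0.05],0],[[0,0,0.05],0]]'
```

```text
t: 11.3
tcp_pos: [0.5065, -0.1446, 0.1014]
tool_rot: [-0.079, 0.997, -0.0, 0.0]
force: [-1.0, -2.7, 14.2]
finger_gap: 0.292
```

```bash
python3 -m crank '[[[0,0,0.03],0],[[0,0,0.05],0],[[0,0,0.05],0],[[0,0,0.05],0],[[0,0,0.05],0],[[0,0,0.05],0]]'; python3 -m crank '[[[0,0,0],0],[[0,0,0],0],[[0,0,0],0],[[0,0,0],0],[[0,0,0],0],[[0,0,0],0],[[0,0,0],0],[[0,0,0],0],[[0,0,0],0]]'; python3 -m crank '[[[0,0,0],0],[[0,0,0],0],[[0,0,0],0],[[0,0,0],0],[[0,0,0],0],[[0,0,0],0],[[0,0,0],0],[[0,0,0],0],[[0,0,0],0],[[0,0,0],0]]'
```

```text
t: 11.9
tcp_pos: [0.5065, -0.1446, 0.1012]
tool_rot: [-0.079, 0.997, -0.0, 0.001]
force: [0.2, -2.2, 15.7]
finger_gap: 0.289
t: 12.8
tcp_pos: [0.5065, -0.1446, 0.1012]
tool_rot: [-0.079, 0.997, -0.0, 0.001]
force: [-1.4, -1.5, 15.4]
finger_gap: 0.292
t: 13.8
tcp_pos: [0.5065, -0.1446, 0.1012]
tool_rot: [-0.079, 0.997, -0.0, 0.0]
force: [-1.2, -1.8, 16.3]
finger_gap: 0.291
```

```bash
python3 - <<'E'
from h import *
S=manip.snapshot("scene")[:,:,::-1];w=manip.snapshot("wrist")[:,:,::-1]
o=np.zeros((400,800,3),np.uint8)
o[:,:400]=cv2.resize(w[120:320,215:415],(400,400),interpolation=2)
o[:,400:]=cv2.resize(S[195:295,340:440],(400,400),interpolation=2);cv2.imwrite("pics/c5.png",o)
E
```

```text
(no output)
```

View pics/c5.png

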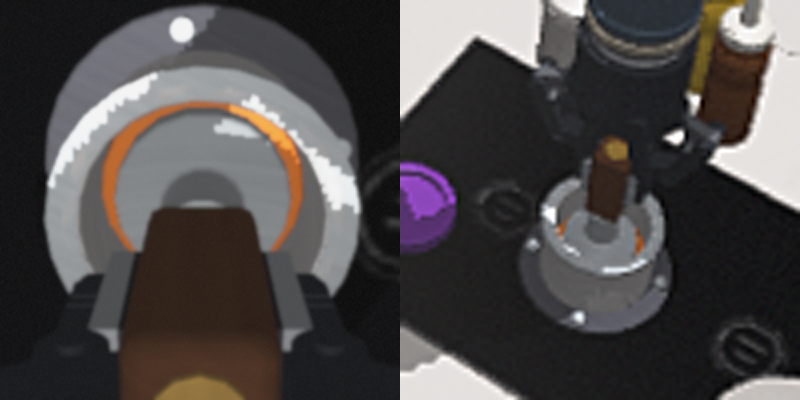

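The foot is centred in the bore, with an even orange ring all round it, and the handle is upright. Held for about 3 s at roughly 19 N. Now lifting and returning.

```bash
python3 -m crank '[[[0,0,-0.4],0],[[0,0,-0.8],0],[[0,0,-1.2],0],[[0,0,-1.6],0],[[0,0,-2.0],0],[[0,0,-2.5],0],[[0,0,-3.5],0],[[0,0,-5.5],0],[[0,0,-8],0],[[0,0,-9.3],0]]'; python3 -m crank '[[[0,0,0],0],[[0,0,0],0],[[0,0,0],0]]'; python3 - <<'E'
from h import *
print(manip.sense()["tcp_pos"],plan([.465,.1075,.193]))
E
```

```text
t: 14.9
tcp_pos: [0.506, -0.1442, 0.1943]
tool_rot: [-0.079, 0.997, 0.0, 0.0]
force: [0.6, 0.9, -3.4]
finger_gap: 0.29
t: 15.2
tcp_pos: [0.5051, -0.1439, 0.1915]
tool_rot: [-0.079, 0.997, 0.001, -0.001]
force: [-0.6, 0.5, -3.4]
finger_gap: 0.292
[ 0.50510421 -0.14388502  0.19153688] [ 2.000e-02  2.546e+01 -1.000e-01]
```

```bash
python3 -m crank '[[[0,4,0],0],[[0,8,0],0],[[0,12,0],0],[[0,16,0],0],[[0,20,0],0],[[0,23,0],0],[[0,25.4,0],0],[[0,25.4,0],0],[[0,25.4,0],0],[[0,25.4,0],0]]'
python3 - <<'E'
from h import *
from scipy.optimize import least_squares
p=np.load("w2.npy",allow_pickle=True).item();th=np.linspace(0,2*np.pi,360)
def fit(r,z,L,R,T,p=p):
    def f(x):
        q=np.array([proj(p,[x[0]+r*np.cos(t),x[1]+r*np.sin(t),z]) for t in th]);return [q[:,0].min()-L,q[:,0].max()-R,q[:,1].min()-T]
    g=least_squares(f,[.46,.108]);return g.x.round(4),g.fun.round(2)
X=lambda u:231+u/3.5;Y=lambda v:139+v/3.5
print("stand",fit(.038,.014,X(150),X(429),Y(5)),"foot",fit(.027,.018,X(184),X(396),Y(57)))
print(manip.sense()["tcp_pos"],manip.sense()["force"])
E
```

```text
t: 16.2
tcp_pos: [0.4665, 0.1057, 0.1921]
tool_rot: [-0.078, 0.997, -0.0, -0.0]
force: [-0.0, -0.8, -3.2]
finger_gap: 0.294
stand (array([0.4619, 0.1088]), array([-0.93,  0.93,  0.06])) foot (array([0.4637, 0.1092]), array([ 1.  , -1.  , -0.05]))
[0.46646381 0.10565738 0.19209547] [-0.02188707 -0.80066637 -3.18968563]
```

```bash
python3 -m crank '[[[0.1,0.2,0],0],[[0.1,0.2,3],0],[[0.1,0.2,6],0],[[0.1,0.2,8.5],0],[[0.1,0.2,9.5],0],[[0.1,0.2,9.5],0],[[0.1,0.2,9.5],0]]'
```

```text
t: 16.9
tcp_pos: [0.4659, 0.1079, 0.0981]
tool_rot: [-0.078, 0.997, -0.0, 0.001]
force: [0.2, 0.6, -3.0]
finger_gap: 0.292
```

```bash
python3 -m crank '[[[0,0,0.5],0],[[0,0,1],0],[[0,0,1.4],0],[[0,0,1.4],0]]' && python3 ok.py && python3 -m crank '[[[0,0,0.2],0],[[0,0,0.4],0],[[0,0,0.6],0],[[0,0,0.7],0],[[0,0,0.7],0]]' && python3 ok.py && python3 -m crank '[[[0,0,0.1],0],[[0,0,0.2],0],[[0,0,0.2],0]]' && python3 ok.py && python3 -m crank '[[[0,0,0.1],0],[[0,0,0.1],0]]'
```

```text
t: 17.3
tcp_pos: [0.4648, 0.1082, 0.0833]
tool_rot: [-0.079, 0.997, 0.0, -0.0]
force: [-0.5, -0.4, -3.5]
finger_gap: 0.29
t: 17.8
tcp_pos: [0.465, 0.1082, 0.0764]
tool_rot: [-0.079, 0.997, 0.0, -0.0]
force: [-0.4, 0.9, -3.6]
finger_gap: 0.291
t: 18.1
tcp_pos: [0.4651, 0.1082, 0.0745]
tool_rot: [-0.079, 0.997, 0.0, -0.0]
force: [-0.7, -0.7, -2.7]
finger_gap: 0.291
t: 18.3
tcp_pos: [0.4652, 0.1082, 0.0737]
tool_rot: [-0.079, 0.997, -0.0, 0.0]
force: [-0.9, 0.5, -1.5]
finger_gap: 0.294
```

Contact is starting at the same height as the original grasp, so the tamper is in the recess. One more small step, then release and rise.

```bash
python3 -m crank '[[[0,0,0.05],0],[[0,0,0.05],0],[[0,0,0.05],0]]'; python3 -m crank '[[[0,0,0],0],[[0,0,0],0],[[0,0,0],0],[[0,0,0],0],[[0,0,0],0],[[0,0,0],0],[[0,0,0],0],[[0,0,0],0]]' 8.5 20; python3 -m crank '[[[0,0,-1],0],[[0,0,-3],0],[[0,0,-6],0],[[0,0,-9],0],[[0,0,-12],0],[[0,0,-14],0],[[0,0,-14],0],[[0,0,-14],0]]'
python3 - <<'E'
from h import *
p=manip.camera_params("wrist");np.save("w6.npy",p,allow_pickle=True);w=manip.snapshot("wrist")[:,:,::-1];S=manip.snapshot("scene")[:,:,::-1]
u,v=map(int,proj(p,[.463,.108,.06]));v=max(v,75);print(u,v)
o=np.zeros((400,800,3),np.uint8)
o[:,:400]=cv2.resize(w[v-70:v+70,u-70:u+70],(400,400),interpolation=2)
o[:,400:]=cv2.resize(S[180:300,290:410],(400,400),interpolation=2);cv2.imwrite("pics/c6.png",o)
E
```

```text
t: 18.6
tcp_pos: [0.4653, 0.1083, 0.0737]
tool_rot: [-0.079, 0.997, -0.0, 0.0]
force: [-0.6, 0.6, 5.6]
finger_gap: 0.289
t: 19.4
tcp_pos: [0.4651, 0.1082, 0.073]
tool_rot: [-0.079, 0.997, -0.0, -0.0]
force: [-0.8, -0.3, -0.8]
finger_gap: 0.996
t: 20.2
tcp_pos: [0.4649, 0.1082, 0.2134]
tool_rot: [-0.079, 0.997, -0.0, 0.0]
force: [0.3, 1.0, 0.5]
finger_gap: 0.995
315 184
```

View pics/c6.png

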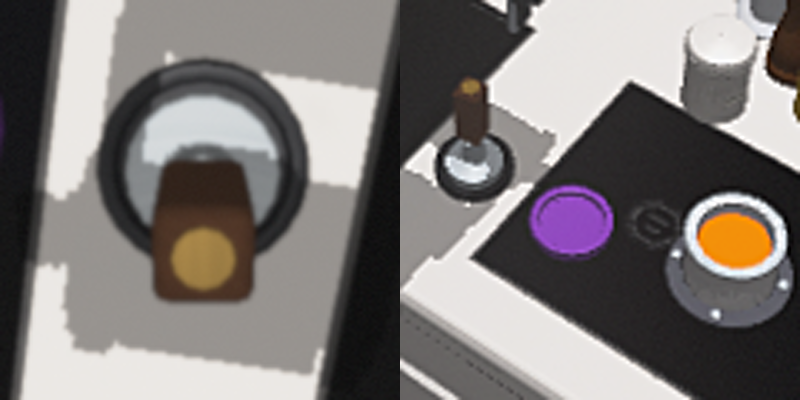

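The tamper stands upright and centred in its cup, the plate is back up and looks level, and the gripper is clear. Handing in.

```bash
python3 -c "
from station import manip
print(manip.sense()['t'],manip.sense()['force']);print(manip.sign_off())"
```

```text
20.3 [ 0.11867341 -0.65235795 -0.257719  ]
the job is handed in; nothing more can be done
None
```

I pressed the plate down onto its stop with the tamper, stood the tamper back in its stand, and handed the job in at t ≈ 20.3 s. Sign-off reports no verdict.

- **Pressing:** I took the tamper from the small black cup and lowered it into the mould. The plate bottomed out after about 15 mm of travel. I held it there for about 2 s at roughly 19 N, which is the wrist force corrected for the tamper's weight.
- **During the press:** pictures showed the foot centred in the bore, an even orange ring round it, and the handle upright.
- **Final checks:** the last pictures show the tamper upright and centred in its recess, the plate sprung back and looking level, and the gripper open about 14 cm above its grasp height. The shaker looked undisturbed.
- **Not confirmed:**
  - I judged the plate's tilt by eye and did not measure it.
  - I did not recheck the bowl and ring at the end, though the arm never went near them.
  - A sideways wrist force of about 2 N appeared during the press; I did not explain it, and it was gone after lifting.
  - Camera estimates of the rim and stand centres differed by about 2 to 5 mm. I settled on the positions where the views agreed best.

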